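Clamp the copper in the disc cutter and set its punch

ROBOT

A 7-joint arm with a two-finger parallel gripper is mounted at the origin on a cart in front of the work surface, level with it; the furniture and walls round the work are solid. World frame = base frame: x ahead of the robot, y to its left, z up, the work surface at z = 0. Lengths are in m, angles in rad, forces in N, time in s.
With the tool pointing down it reaches from about 0.35 to 0.775 m from the base axis. Payload 3.1 kg.
Tool frame: the origin (TCP) lies midway between the tips of the shut fingers; the grasp point (between the pads) lies ctrl.grasp_offset behind it (ctrl.grasp_offset is the distance from the TCP to the grasp point, in m); z points along the fingers, y is the line along which they close (so a half turn about z gives the same grasp; the last joint's range is limited). The gripper opens to 85 mm and grips with 20 to 120 N. Pads are 22 mm wide; open, the fingers measure 114 mm over their backs; the gripper's body (76 mm by 85 mm) begins 54 mm behind the grasp point. The pads swing forward as they close: fully open they stand 13 mm farther back than shut.
Start: joints at [-1.253, 0.311, 0.014, 1.512, -0.004, 1.319, -0.027], TCP at [0.194, 0.515, 0.231] pointing down, gripper open.
Joint ranges: [-2.7, 2.7], [-0.3, 1.91], [-1.27, 1.3], [0.12, 2.57], [-1.44, 4.58], [0.2, 2.03], [-3.05, 3.05]. Speed limits (rad/s): [2.79, 2.79, 3.14, 3.14, 3.14, 3.14, 3.14].

INTERFACE

Orientations are given as a rotation vector (axis times angle).
In Python, from plant import ctrl gives the robot as it stands. The module is installed in compiled form; this text tells all that it offers.
- The arm moves only by the tool move_arm, never from a script. Its argument "moves" is a list that holds one entry, the list of rows, each a list of 7 numbers: the shift along the tool's x, y, z in units of 0.4 m (1.0 is 0.4 m), then the turn, a rotation vector about the tool's x, y, z in units of 90 degrees (1.0 is 90 degrees), then the opening, from 0 (shut) to 1 (fully open). A call has 1 to 10 rows; each row shifts and turns the commanded pose from where the row before left it, along the tool's axes as they then stand; what a row does not reach is not made up. A row lasts 1/8 s, in which the tool goes at most 62.5 mm and 10.7 degrees, less where a joint would pass 70% of its speed; a pose out of reach is approached as far as the arm can. A call with a number of a shift or a turn outside -1 to 1 is refused whole. A call with a gripper value outside its range is refused whole. The fingers move at their own pace and stop on an object; "grip_force" is the grip in N (left out, the last holds). Time passes only in rows, so rows that do not move let the fingers close. It gives the time, the measured TCP pose, the force, the opening and the grip force at its end, in the units of the state.
- ctrl.state(): the state, without advancing time (a new reading comes with each control period).
- ctrl.capture(name): name is "scene" or "top" or "wrist"; returns (picture, depth): 400x640x3 uint8, red, green, blue; 400x640 float32, m along the optical axis (not along the pixel's ray), 0 where there is no reading.
- ctrl.camera_model(name): a dict with "vfov" (degrees; the focal length in pixels is half the picture's height over the tangent of half this angle, whatever the lens; pixels are square), "cx", "cy" (the principal point, pixels), "k1" (the pictures are not rectified: a ray, as slopes to the right and down, at radius r is drawn at 1 + k1 r^2 times it, then the intrinsics apply), "T" (4x4, takes a point from camera to world coordinates). Camera axes: x right, y down, z forward; pixel columns grow to the right and rows downward; lengths in m; the calibration is good to about 2 mm. A picture is of the moment at which its call begins: read the wrist's pose just before it. camera_model takes no time and is no camera call; for the wrist camera it gives the pose at the moment of the call.
- ctrl.close_job(): hands the job in; it is judged then, once.
Trained networks look in the newest picture that a camera, given by its name, has taken for a name from the list of things; names that differ only in an ending like _2 or _b are one class to them, and where a whole thing is asked for, a point or a joint stands for the part that bears it (a point fixed in the world has none). Each returns a list of dicts, best first, with "conf" (0 to 1); they miss things now and then, are a little off and sometimes report something else, mostly with a low value. They report only what shows in the picture. A call takes as long as a camera call.
- ctrl.spot_in(thing, camera): "centre" ([x, y, z] in m, in world coordinates, good to about 4 mm: the middle of the surface that is visible of it).
- ctrl.regions_of(thing, camera): "region" (400x640 bool, what is visible of it).
The state is a dict: "time": time; "qpos": joint angles; "qvel": joint speeds; "joint_torque": joint torques, N m; "eef_pos": TCP position; "tool_rot": TCP orientation; "force": force on the tool from outside, world axes, zero at the start; "torque": the same for the moment, N m; "opening": finger opening in m; "grip_force": force on a finger pad.
Only numpy, scipy, OpenCV 4.12 (cv2) and the standard library are available. Lean on these libraries where they do the work, as an engineer would, in place of code of your own. Each camera call takes 0.05 s, during which the arm holds its last target. There are 200 camera calls.

TASK

With closed fingertips, press the cam handle of the disc cutter down level to clamp the copper sheet, then lightly press the second-largest punch, the one standing over the copper, down until it rests on the copper, and draw back. Leave the other three punches untouched and the cutter and the things lying round it where they are, and pull or lift nothing.

Things in the scene. Friction and masses are not known exactly. Their poses are not given: they have to be found in the camera images.
- cutter: disc cutter: round steel tool, 116 mm across, 42 mm high to the flat top of its dark upper (guide) plate, 3 kg, loose on rubber feet on the board; a like die plate below, a thin slot between. Origin on its axis at its underside (board height), z up. Four bright steel punches stand upright in it on a circle of 38 mm radius, graded in size; a cam handle in the middle points along its -x
- punch16: 16 mm wide punch, second largest, over the copper sheet (22 mm wide, in the slot; its end shows 25 mm past the rim beside this punch). Origin: centre of its flat top, 60 to 64 mm above the board at first, 52 mm when it rests on the copper (hard stop). Stiff sliding fit: 4 N moves it, it stays where left. At +36 deg about z from the cutter's +x. Nothing else within 27 mm of its axis above the plate
- punch12: 12 mm wide punch at -36 deg, no copper under it. Origin: centre of its flat top, 61 to 64 mm above the board. Same sliding fit, 4 N moves it
- punch22: 22 mm wide punch, the largest, at -108 deg. Origin: centre of its flat top, 61 to 64 mm above the board. Same fit
- punch8: 8 mm wide punch, the smallest, at +108 deg. Origin: centre of its flat top, 61 to 64 mm above the board. Same fit
- clamp (a joint): cam handle, rad: 0 = open, handle raised 0.9 rad above level; 0.9 = locked, handle level (hard stop). Starts at 0 to 0.2. Its hinge is level, along the cutter's y, on the cutter's axis, 54.5 mm above the board. It stays where it is left; 0.2 N m turns it (3 to 5 N down on the grip)
- clamp_grip (a point): point on the centre line of the handle's round black grip (14 mm thick), 80 mm from the hinge; the grip ends at 97 mm. With the handle level this point is 54.5 mm above the board, 80 mm from the cutter's axis, out past the rim
- board: plain wooden board 619 x 225 x 18 mm, fixed across the catch tray; origin under its centre; its top, 97 mm above z = 0, carries everything here
- bench_peg: the bench's fixed wooden sawing pin over the board, in the way of a low move from the right: with the handpiece lying along it, it takes up x from 0.42 m on, y from -0.07 to 0.05, heights 0.20 to 0.30. The torch stand beyond the board's left end (y over 0.28) rises to 0.38
- wax: block of beeswax 30 x 40 x 15 mm lying on the board; origin under its centre
- scribe: steel scriber 125 mm long, 8 mm thick, lying on the board on its long side, roughly pointing away from the robot; origin under its centre
- ring: silver ring 21 mm across, 6 mm high, lying flat on the board; origin under its centre

How it is judged:
On the way, in this order (a step that is already met when the one before it is completed fails the run):
1. the clamp handle is down level while the punch is still up (value of joint clamp above 0.8 rad and z of punch16 in the frame of cutter above 0.0565 m), for 0.2 s.
2. the 16 mm punch is down on the copper (z of punch16 in the frame of cutter below 0.0538 m and value of joint clamp above 0.8 rad), for 0.2 s.
At the end, for the whole second after the job is handed in: the clamp handle is within 0.1 rad of level, the 16 mm punch rests on the copper (within 1.8 mm), the other punches stand within about 3 mm of where they stood, the cutter is at rest within 20 mm of its place, and wax, scriber and ring lie within 15 mm of theirs (all of step 2 and z of punch8 in the frame of cutter between 0.058 and 0.067 m and z of punch12 in the frame of cutter between 0.058 and 0.067 m and z of punch22 in the frame of cutter between 0.058 and 0.067 m and distance of cutter from where it was at the start of the episode below 0.02 m and height (world z) of cutter below 0.109 m and linear speed of cutter below 0.02 m/s and distance of each of wax, scribe, ring from where it was at the start of the episode below 0.015 m); the robot touches nothing.
It fails at once if the cutter is lifted, tipped or shoved more than 20 mm (height (world z) of cutter above 0.109 m or angle between cutter's own z axis and vertical above 0.12 rad or distance of cutter from where it was at the start of the episode above 0.02 m).
It fails at once if another punch is touched with more than 3 N, pushed down or drawn up (z of any of punch8, punch12, punch22 in the frame of cutter below 0.058 m or z of any of punch8, punch12, punch22 in the frame of cutter above 0.067 m or contact force between the arm and punch8 above 3 N or contact force between the arm and punch12 above 3 N or contact force between the arm and punch22 above 3 N).
It fails at once if the 16 mm punch is drawn up (z of punch16 in the frame of cutter above 0.067 m).
It fails at once if the 16 mm punch is pressed with more than 40 N (contact force between the arm and punch16 above 40 N).
It fails at once if the wax, scriber or ring is shifted more than 15 mm (distance of any of wax, scribe, ring from where it was at the start of the episode above 0.015 m).
It also fails if it takes over 40 s, if anything falls off the work surface, if the arm or the gripper's body presses on something with over 40 N, if the wrist force passes 120 N, or if a joint passes its speed limit or range.

## Working session

There is one attempt and no reset: what is moved stays moved. The work goes in short steps, Python scripts to look and compute and a tool call to move; the robot and the scene stay as the last step left them, time stands still between calls to the robot, and variables do not carry over. Pictures are saved under pics/ and viewed, at most 10 in all, crops included, and the job is handed in when it is done.

Besides the shell and the picture viewer there is one more tool, called after ">>>" by a JSON object that holds its "api" and its "payload", one argument or row to a line. move_arm: Moves the arm, as the interface text tells. Shifts and turns lie within -1 to 1; 1 stands for 0.4 m of shift or 90 degrees of turn. Its arguments: {"type":"object","properties":{"moves":{"type":"array"},"grip_force":{"type":"number"}},"required":["moves"]}

```bash
mkdir -p pics
cat > h.py <<'E'
import numpy as np, cv2
from plant import ctrl
def cloud(name, depth):
    m=ctrl.camera_model(name); h,w=depth.shape
    f=h/2/np.tan(np.radians(m["vfov"])/2)
    K=np.array([[f,0,m["cx"]],[0,f,m["cy"]],[0,0,1.]])
    u,v=np.meshgrid(np.arange(w),np.arange(h))
    p=cv2.undistortPoints(np.stack([u,v],-1).reshape(-1,1,2).astype(float),K,np.array([m["k1"],0,0,0.])).reshape(h,w,2)
    P=np.dstack([p*depth[...,None],depth])
    T=np.array(m["T"]); return P@T[:3,:3].T+T[:3,3]
E
python3 - <<'E'
from h import *
s=ctrl.state(); print({k:np.round(v,3) for k,v in s.items()}, ctrl.grasp_offset)
for c in ("top","scene"):
    im,d=ctrl.capture(c); np.savez(f"{c}.npz",im=im,d=d,X=cloud(c,d)); cv2.imwrite(f"pics/{c}1.png",im[...,::-1])
    for t in ("cutter","punch16","punch12","punch22","punch8","clamp","wax","scribe","ring"):
        for r in ctrl.spot_in(t,c)[:2]: print(c,t,np.round(r["centre"],3),round(r["conf"],2))
print(ctrl.state()["time"])
E
```

```text
{'time': np.float64(0.0), 'qpos': array([-1.253,  0.312,  0.014,  1.513, -0.004,  1.319, -0.027]), 'qvel': array([-0.   ,  0.002, -0.   , -0.001, -0.001, -0.   , -0.   ]), 'joint_torque': array([-1.0000e-03, -3.7991e+01,  1.4600e-01, -2.3059e+01,  1.2000e-02,
        1.3000e-02,  0.0000e+00]), 'eef_pos': array([0.193, 0.514, 0.23 ]), 'tool_rot': array([-0.562, -3.091,  0.004]), 'force': array([ 0.049, -0.36 ,  0.542]), 'torque': array([0.033, 0.027, 0.039]), 'grip_force': np.float64(0.0), 'opening': np.float64(0.086)} 0.0187
top cutter [0.483 0.17  0.142] 0.66
top punch16 [0.512 0.192 0.159] 0.39
top punch12 [0.512 0.192 0.159] 0.39
top punch22 [0.512 0.192 0.159] 0.39
top punch8 [0.512 0.192 0.159] 0.39
top clamp [0.456 0.172 0.191] 0.51
top wax [0.433 0.038 0.109] 0.76
top scribe [0.557 0.062 0.103] 0.49
top scribe [0.474 0.134 0.156] 0.24
scene cutter [0.467 0.161 0.14 ] 0.62
scene punch16 [0.516 0.148 0.153] 0.61
scene punch16 [0.509 0.193 0.157] 0.6
scene punch12 [0.516 0.148 0.153] 0.61
scene punch12 [0.509 0.193 0.157] 0.6
scene punch22 [0.516 0.148 0.153] 0.61
scene punch22 [0.509 0.193 0.157] 0.6
scene punch8 [0.516 0.148 0.153] 0.61
scene punch8 [0.509 0.193 0.157] 0.6
scene clamp [0.457 0.167 0.18 ] 0.54
scene wax [0.442 0.031 0.109] 0.64
scene scribe [0.508 0.06  0.105] 0.54
1.0
```

View pics/top1.png

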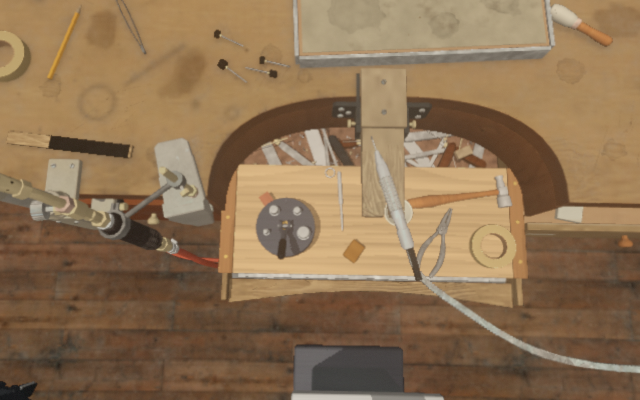

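View pics/scene1.png

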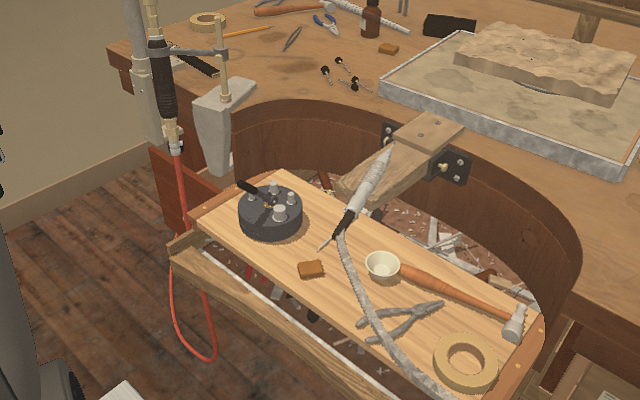

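The top view shows the cutter at about pixel (286,226), with the handle pointing toward the robot (down in the picture). The copper end is at (267,198), upper left. The scene view agrees.

Run:
```python
from h import *
A=np.load("top.npz"); im=A["im"][170:275,225:345]; cv2.imwrite("pics/crop1.png",cv2.resize(im[...,::-1],None,fx=6,fy=5.7,interpolation=cv2.INTER_CUBIC)[:600])
for c in ("top","scene"):
    X=np.load(c+".npz")["X"]; z=X[...,2]
    near=np.hypot(X[...,0]-.483,X[...,1]-.17)<.1
    m=near&(abs(z-.139)<.004); P=X[m]
    (cx,cy),r=cv2.minEnclosingCircle(P[:,:2].astype(np.float32)); print(c,"plate",len(P),cx,cy,r,np.median(P[:,2]), "board",np.median(z[near&(z<.12)]))
    m=(near&(z>.148)).astype(np.uint8); n,l=cv2.connectedComponents(m,connectivity=4)
    for i in range(1,n):
        Q=X[l==i]; v,u=np.nonzero(l==i); 
        if len(Q)>2: print(len(Q),np.round(np.median(Q,0),4),Q.min(0).round(3),Q.max(0).round(3),u.mean().round(),v.mean().round())
    Q=X[near&(z>.163)]; 
    if len(Q)>5: print("handle",len(Q),Q.mean(0).round(4),np.round(np.linalg.svd(Q-Q.mean(0),full_matrices=False)[2][0],3))
    for t in ("punch16","clamp"):
        pass
```

```text
top plate 2181 0.48314163088798523 0.17294296622276306 0.05799347907304764 0.1383779807788872 board 0.09635430469670314
58 [0.5128 0.1942 0.1581] [0.506 0.187 0.148] [0.52  0.202 0.163] 274.0 210.0
34 [0.5128 0.1501 0.1571] [0.508 0.144 0.15 ] [0.519 0.156 0.162] 297.0 210.0
310 [0.456  0.1728 0.1871] [0.416 0.161 0.149] [0.494 0.186 0.227] 283.0 239.0
102 [0.4705 0.1367 0.1588] [0.461 0.126 0.149] [0.48  0.147 0.163] 303.0 232.0
17 [0.4712 0.2085 0.1582] [0.468 0.206 0.152] [0.475 0.212 0.162] 266.0 231.0
handle 220 [0.4445 0.1728 0.2001] [-0.666  0.007  0.746]
scene plate 1651 0.4854506254196167 0.17234200239181519 0.05961510166525841 0.13939757279203013 board 0.09673766788037735
367 [0.456  0.1678 0.1857] [0.418 0.159 0.148] [0.496 0.211 0.227] 257.0 192.0
71 [0.5134 0.1914 0.1575] [0.508 0.186 0.149] [0.522 0.202 0.162] 273.0 185.0
55 [0.5137 0.1478 0.157 ] [0.509 0.144 0.148] [0.521 0.155 0.161] 291.0 196.0
139 [0.4711 0.1328 0.1587] [0.462 0.125 0.148] [0.484 0.147 0.163] 279.0 210.0
handle 248 [0.4427 0.1687 0.1999] [ 0.672 -0.028 -0.74 ]
```

View pics/crop1.png

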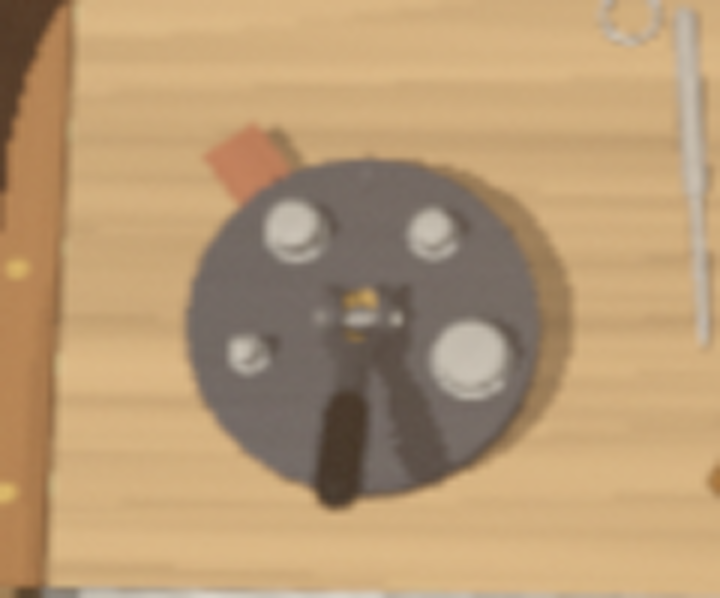

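The cutter axis is at about (0.4835, 0.1725) with yaw near 0. punch16 (top left in the crop, next to the copper) is at (0.513, 0.194), 36° from +x, as it should be. The heights also match: plate 0.139, board 0.097. The handle is raised about 0.84 rad. I'll close the fingers, square the tool and go in from the robot side.

>>> {"api": "move_arm", "payload": {
  "moves": [
    [[0,0,-0.09,0,0,-0.115,0],[0,0,-0.09,0,0,-0.115,0],[-0.04,-0.11,0,0,0,0,0],[-0.04,-0.11,0,0,0,0,0],[-0.04,-0.11,0,0,0,0,0],[-0.04,-0.11,0,0,0,0,0],[-0.04,-0.11,0,0,0,0,0],[-0.04,-0.1,0,0,0,0,0],[0,0,0,0,0,0,0]]
  ],
  "grip_force": 40
}}

```text
time: 2.12
eef_pos: [0.2917, 0.2518, 0.3038]
tool_rot: [0.009, 3.14, 0.001]
force: [-0.4, 0.6, -0.1]
opening: 0.0
grip_force: 0.0
```

>>> {"api": "move_arm", "payload": {
  "moves": [
    [[-0.09,-0.05,0,0,0,0,0],[-0.09,-0.05,0,0,0,0,0],[-0.09,-0.05,0.05,0,0,0,0],[-0.075,-0.05,0.05,0,0,0,0],[0,0,0,0,0,0,0]]
  ]
}}

```text
time: 2.75
eef_pos: [0.4289, 0.1734, 0.2615]
tool_rot: [-0.005, -3.139, 0.005]
force: [0.2, 0.6, 0.6]
opening: -0.0003
grip_force: 0.0
```

Run:
```python
from h import *
s=ctrl.state(); print(s["eef_pos"],s["force"],s["time"])
im,d=ctrl.capture("wrist"); cv2.imwrite("pics/w1.png",im[...,::-1]); X=cloud("wrist",d); z=X[...,2]
near=(np.hypot(X[...,0]-.483,X[...,1]-.17)<.1)&(d>0)
n,l=cv2.connectedComponents((near&(z>.15)&(z<.235)).astype(np.uint8))
for i in range(1,n):
    Q=X[l==i]
    if len(Q)>30: print(len(Q),np.median(Q,0).round(4),Q.min(0).round(3),Q.max(0).round(3))
```

```text
[0.42888205 0.1733773  0.26146164] [0.22354331 0.60136585 0.56087786] 2.75
742 [0.4252 0.1754 0.2233] [0.417 0.169 0.201] [0.445 0.182 0.229]
695 [0.4699 0.1398 0.1608] [0.461 0.129 0.15 ] [0.483 0.15  0.163]
136 [0.4703 0.2117 0.1617] [0.468 0.208 0.15 ] [0.477 0.216 0.164]
```

View pics/w1.png

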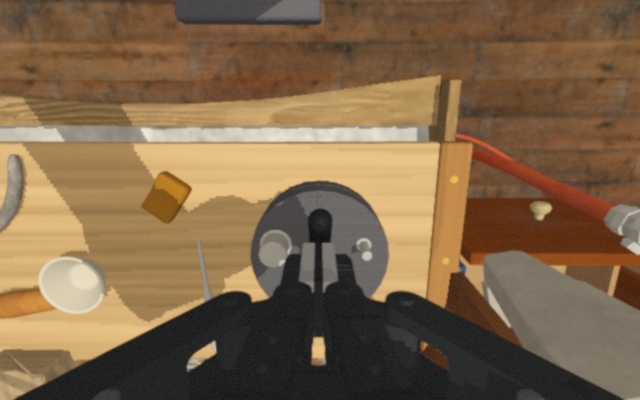

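The handle is centred under the shut fingers at y≈0.174. Now I'll press it down along its arc.

>>> {"api": "move_arm", "payload": {
  "moves": [
    [[-0.035,0,0.06,0,0,0,0],[0,0,0.045,0,0,0,0],[0.018,0,0.018,0,0,0,0],[0.018,0,0.018,0,0,0,0],[0.016,0,0.027,0,0,0,0],[0.016,0,0.027,0,0,0,0],[0.006,0,0.02,0,0,0,0],[0.006,0,0.02,0,0,0,0],[0,0,0,0,0,0,0]]
  ]
}}

```text
time: 3.92
eef_pos: [0.4093, 0.1743, 0.1682]
tool_rot: [0.002, -3.139, 0.003]
force: [0.0, -0.1, -0.2]
opening: 0.0
grip_force: 0.0
```

>>> {"api": "move_arm", "payload": {
  "moves": [
    [[0,0,0.01,0,0,0,0],[0,0,0.008,0,0,0,0],[0,0,0,0,0,0,0]]
  ]
}}

```text
time: 4.3
eef_pos: [0.4102, 0.1748, 0.1617]
tool_rot: [0.002, -3.141, 0.001]
force: [-0.5, 0.1, -0.5]
opening: -0.0001
grip_force: 0.0
```

Run:
```python
from h import *
for c in ("top","wrist"):
    im,d=ctrl.capture(c); X=cloud(c,d); z=X[...,2]
    m=(d>0)&(abs(X[...,1]-.174)<.008)&(X[...,0]>.375)&(X[...,0]<.47)&(z>.142)&(z<.24); Q=X[m]
    print(c,len(Q))
    for a in np.arange(.375,.47,.008):
        q=Q[(Q[:,0]>=a)&(Q[:,0]<a+.008)]
        if len(q): print(round(a,3),len(q),np.percentile(q[:,2],[5,50,95]).round(4))
    cv2.imwrite(f"pics/{c}2.png",im[...,::-1])
```

```text
top 0
wrist 7351
0.383 197 [0.1555 0.1585 0.1616]
0.391 2887 [0.1604 0.2186 0.2388]
0.399 2954 [0.1621 0.1966 0.2383]
0.407 539 [0.1997 0.2093 0.2126]
0.415 489 [0.1998 0.2104 0.2157]
0.423 1 [0.2095 0.2095 0.2095]
0.447 19 [0.1582 0.1587 0.1595]
0.455 160 [0.1571 0.1583 0.1592]
0.463 105 [0.1561 0.1575 0.1588]
```

View pics/wrist2.png

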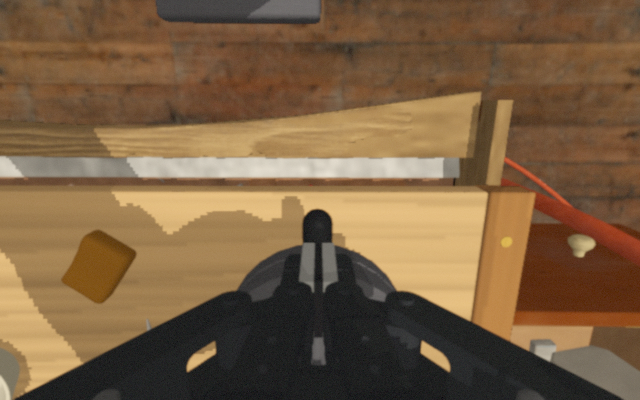

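The handle now lies nearly level under the fingertips, with the grip end at pixel (318,215). I'll seat it the last few mm.

>>> {"api": "move_arm", "payload": {
  "moves": [
    [[0,0,0.006,0,0,0,0],[0,0,0.004,0,0,0,0],[0,0,0,0,0,0,0]]
  ]
}}

```text
time: 4.78
eef_pos: [0.4104, 0.1752, 0.1584]
tool_rot: [-0.002, 3.141, 0.0]
force: [0.5, 0.8, 3.0]
opening: -0.0001
grip_force: 1.7
```

>>> {"api": "move_arm", "payload": {
  "moves": [
    [[0,0,0.004,0,0,0,0],[0,0,0,0,0,0,0]]
  ]
}}

```text
time: 5.03
eef_pos: [0.4104, 0.1753, 0.1581]
tool_rot: [-0.002, 3.141, 0.001]
force: [-3.3, -1.7, 11.9]
opening: 0.0
grip_force: 5.8
```

At the stop. Now I'll lift and re-measure.

>>> {"api": "move_arm", "payload": {
  "moves": [
    [[0,0,-0.08,0,0,0,0],[0,0,-0.12,0,0,0,0],[-0.1,0.02,0,0,0,0,0],[-0.1,0.02,0,0,0,0,0],[-0.05,0.005,0,0,0,0,0],[0,0,0,0,0,0,0]]
  ]
}}

```text
time: 5.78
eef_pos: [0.5109, 0.1929, 0.2354]
tool_rot: [0.001, -3.141, 0.002]
force: [-1.4, 0.5, 0.1]
opening: -0.0001
grip_force: 0.0
```

Run:
```python
from h import *
print(ctrl.state()["eef_pos"])
for c in ("scene","wrist","top"):
    im,d=ctrl.capture(c); X=cloud(c,d); z=X[...,2]; cv2.imwrite(f"pics/{c}3.png",im[...,::-1])
    near=(np.hypot(X[...,0]-.483,X[...,1]-.173)<.12)&(d>0)
    P=X[near&(abs(z-.139)<.003)]; print(c,"plate",len(P), P[:,:2].min(0),P[:,:2].max(0))
    n,l=cv2.connectedComponents((near&(z>.15)&(z<.17)).astype(np.uint8))
    for i in range(1,n):
        Q=X[l==i]
        if len(Q)>15: print(len(Q),np.median(Q,0).round(4),Q.min(0).round(3),Q.max(0).round(3))
```

```text
[0.51089405 0.1929358  0.23544148]
scene plate 1475 [0.42633205 0.11378761] [0.54324389 0.22989628]
70 [0.514  0.1909 0.1582] [0.507 0.186 0.15 ] [0.524 0.202 0.161]
32 [0.4722 0.2069 0.1571] [0.469 0.204 0.151] [0.478 0.215 0.163]
449 [0.4444 0.1696 0.1561] [0.388 0.159 0.15 ] [0.495 0.185 0.164]
46 [0.5141 0.1486 0.1577] [0.51  0.144 0.151] [0.521 0.155 0.161]
126 [0.4707 0.1337 0.1591] [0.461 0.124 0.15 ] [0.484 0.147 0.162]
wrist plate 16602 [0.42765769 0.11574764] [0.54226667 0.23199482]
3943 [0.4373 0.1741 0.1577] [0.388 0.16  0.15 ] [0.494 0.186 0.164]
998 [0.4718 0.1384 0.1603] [0.462 0.127 0.15 ] [0.483 0.148 0.163]
151 [0.4721 0.2096 0.1616] [0.469 0.206 0.15 ] [0.477 0.213 0.163]
489 [0.5135 0.1953 0.1601] [0.507 0.188 0.15 ] [0.523 0.203 0.162]
300 [0.5135 0.1513 0.1594] [0.509 0.145 0.15 ] [0.521 0.157 0.162]
top plate 348 [0.44560367 0.11678452] [0.52607561 0.14872564]
22 [0.5141 0.1483 0.1573] [0.508 0.145 0.151] [0.519 0.152 0.16 ]
63 [0.4709 0.1337 0.1583] [0.461 0.126 0.15 ] [0.48  0.14  0.162]
```

View pics/scene3.png

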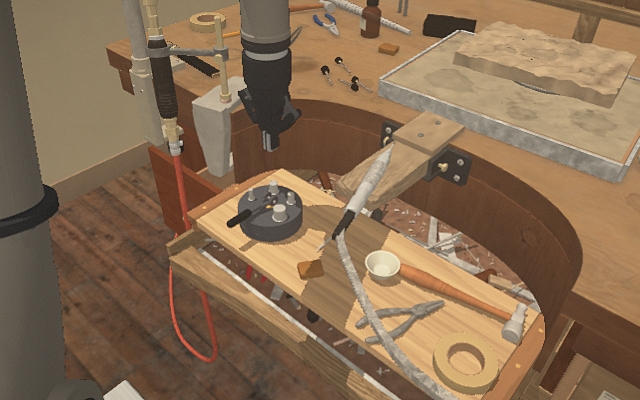

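The scene picture shows the handle level at (250,212) and punch16 at about (273,187) under the fingers. punch16 is at (0.5145, 0.1945) with its top near 0.160, and the other punches haven't moved. Going down onto it.

>>> {"api": "move_arm", "payload": {
  "moves": [
    [[-0.009,0.004,0.06,0,0,0,0],[0,0,0.07,0,0,0,0],[0,0,0.04,0,0,0,0],[0,0,0.01,0,0,0,0],[0,0,0.008,0,0,0,0],[0,0,0.006,0,0,0,0],[0,0,0,0,0,0,0]]
  ]
}}

```text
time: 6.8
eef_pos: [0.5141, 0.195, 0.1594]
tool_rot: [-0.002, 3.141, 0.001]
force: [0.0, -0.3, -0.7]
opening: 0.0003
grip_force: 0.0
```

>>> {"api": "move_arm", "payload": {
  "moves": [
    [[0,0,0.006,0,0,0,0],[0,0,0.006,0,0,0,0],[0,0,0.006,0,0,0,0],[0,0,0,0,0,0,0]]
  ]
}}

```text
time: 7.3
eef_pos: [0.5142, 0.1951, 0.1517]
tool_rot: [-0.002, 3.141, 0.0]
force: [1.2, -0.6, 2.6]
opening: -0.0001
grip_force: 1.1
```

>>> {"api": "move_arm", "payload": {
  "moves": [
    [[0,0,0.004,0,0,0,0],[0,0,0.003,0,0,0,0],[0,0,0,0,0,0,0]]
  ]
}}

```text
time: 7.68
eef_pos: [0.5142, 0.195, 0.1491]
tool_rot: [-0.002, 3.141, 0.001]
force: [1.3, 0.5, 3.4]
opening: 0.0001
grip_force: 1.9
```

>>> {"api": "move_arm", "payload": {
  "moves": [
    [[0,0,0.003,0,0,0,0],[0,0,0,0,0,0,0]]
  ]
}}

```text
time: 7.92
eef_pos: [0.5142, 0.195, 0.1491]
tool_rot: [-0.002, 3.14, 0.001]
force: [-0.8, -0.1, 9.9]
opening: -0.0005
grip_force: 4.5
```

It's at the hard stop: the force rose to 10 N with no motion, at 52 mm above the board. Drawing back.

>>> {"api": "move_arm", "payload": {
  "moves": [
    [[0,0,-0.02,0,0,0,0],[0,0,-0.1,0,0,0,0],[0,0,-0.13,0,0,0,0],[0.1,-0.05,0,0,0,0,0],[0.12,0,0,0,0,0,0],[0.12,0,0,0,0,0,0],[0,0,0,0,0,0,0],[0,0,0,0,0,0,0]]
  ]
}}

```text
time: 8.93
eef_pos: [0.378, 0.1745, 0.2476]
tool_rot: [-0.003, 3.141, -0.0]
force: [0.3, 0.7, 0.3]
opening: 0.0002
grip_force: 0.0
```

Run:
```python
from h import *
print(ctrl.state()["eef_pos"])
for c in ("scene","top"):
    im,d=ctrl.capture(c); X=cloud(c,d); z=X[...,2]; cv2.imwrite(f"pics/{c}4.png",im[...,::-1])
    near=(np.hypot(X[...,0]-.483,X[...,1]-.173)<.12)&(d>0)
    P=X[near&(abs(z-.139)<.003)]; print(c,"plate",len(P), P[:,:2].min(0),P[:,:2].max(0))
    n,l=cv2.connectedComponents((near&(z>.1435)&(z<.17)).astype(np.uint8))
    for i in range(1,n):
        Q=X[l==i]
        if len(Q)>12: print(len(Q),np.median(Q,0).round(4),Q.min(0).round(3),Q.max(0).round(3))
    for t in ("wax","scribe"):
        print(t,[np.round(r["centre"],3) for r in ctrl.spot_in(t,c)[:1]])
```

```text
[0.37802243 0.17454675 0.2476215 ]
scene plate 1490 [0.42755407 0.11355081] [0.54357673 0.23187728]
702 [0.4655 0.1682 0.1555] [0.388 0.125 0.144] [0.524 0.202 0.164]
43 [0.4723 0.207  0.1551] [0.468 0.204 0.144] [0.476 0.213 0.162]
68 [0.5134 0.1474 0.1546] [0.509 0.143 0.144] [0.522 0.156 0.16 ]
wax [array([0.44 , 0.032, 0.108])]
scribe []
top plate 1497 [0.428021   0.11680665] [0.53961429 0.22851546]
52 [0.5134 0.195  0.1482] [0.506 0.187 0.144] [0.522 0.203 0.152]
35 [0.5129 0.1501 0.1574] [0.508 0.144 0.147] [0.519 0.156 0.161]
168 [0.476  0.1723 0.1549] [0.451 0.161 0.144] [0.492 0.186 0.164]
103 [0.4705 0.136  0.1584] [0.46  0.126 0.147] [0.48  0.147 0.162]
wax [array([0.436, 0.039, 0.108])]
scribe [array([0.557, 0.065, 0.104])]
```

The punch top is at 0.148–0.149, the handle is level, the other punches are unchanged and the arm is clear.

```bash
python3 -c "
from plant import ctrl
print(ctrl.close_job())"
```

```text
the job is handed in; nothing more can be done
None
```

I pressed the cam handle down level, then pushed the 16 mm punch down to its hard stop on the copper and drew the arm clear. I handed the job in at about 9 s; it returned no verdict, but the last pictures showed the cutter, the other punches I could measure, the wax and the scriber unmoved (the ring was not measured).

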